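# Hold the spring jaw of the carton clamp open at the red mark

## Task

Someone left the stock box with the orange lid standing on the bed of the carton clamp: first lift it off and set it upright on the floor of the blue tray, leaving the clamp's jaw closed until the box is in the tray. Then take the jaw's black grip post with the gripper and pull the spring-return jaw out until the white line on it is in line with the red mark, and finish while still holding it there against its spring. Leave the other things on the table where they are.

Things in the scene. Friction and masses are not known exactly. Their poses are not given: they have to be found in the camera images.
- clamp: carton clamp, fixed to the table: an aluminium bed 340 x 170 x 18 mm (x, y, z), origin at the centre of its underside. Its blue fixed jaw stands at its +x end (52 mm high); the sprung jaw slides along the bed towards its -x end, which points roughly to the robot. A white scale strip runs along its +y edge. Position and yaw differ from start to start.
- jaw (a joint): how far the sprung jaw is pulled out, in m along the clamp's -x direction: 0 = closed (where it starts, 90 mm to +x of the clamp's centre), at most 0.16. The spring draws it back with about 3 N when closed, rising by 50 N/m to about 9.5 N at 0.13 (and friction of 0.8 N); let go, it slides shut. Nothing latches it.
- jaw_grip (a point): grasp centre of the jaw's upright round black grip post (24 mm across, from 34 to 104 mm above the table), 80 mm above the table. The post stands on the jaw's blue carriage: 110 mm wide, top 35 mm above the table, from 22 mm to -x of the post's axis to 52 mm to +x, where a steel jaw plate rises to 51 mm, its near face 42 mm from the axis.
- jaw_pointer (a point): outer end of the white pointer line on top of the jaw's carriage; the line runs across the carriage at the same x (along the clamp) as the post's axis. This point is 55 mm to +y of the post's axis in the clamp's frame, 35 mm above the table.
- mark_line (a point): the red mark: a fixed red bar 7 mm (along the clamp) x 30 x 5 mm high on the white scale strip on the clamp's +y side; this point is the middle of its top, 23 mm above the table, axes as the clamp's. It lies 80 to 130 mm to the clamp's -x of the closed jaw's pointer. The jaw is at the mark when pointer and this point have the same x in the clamp's frame.
- parts_box_center (a point): closed clear plastic stock box with an orange lid, 80 x 48 x 50 mm (its x, y, z), loose; this point is its centre, half-way up. It stands on the clamp's bed (18 mm above the table) in the jaw's way, its long side roughly along the clamp; 0.13 to 0.25 kg; grasp it across the 48 mm. The lid is 10 mm thick, the clear body below 2 mm narrower on each side.
- blue_tray: open blue tray 200 x 160 x 35 mm (x, y, z), walls and floor 5 mm thick, fixed on the table; origin at the centre of its underside. To the left or to the right of the clamp; empty.
- grey_tray: grey tray of the same size, fixed, on the other side of the clamp; it holds the white-lidded and green-lidded boxes. Not to be used.
- white_box_center (a point): closed clear plastic stock box with a white lid, 80 x 48 x 50 mm (its x, y, z), loose; this point is its centre, half-way up. In the grey tray. Bystander.
- green_box_center (a point): closed clear plastic stock box with a green lid, 60 x 80 x 50 mm (its x, y, z), loose; this point is its centre, half-way up. In the grey tray. Bystander.
- tape_roll: yellow tape roll lying flat, 90 mm across, 24 mm high, origin at the centre of its underside, beyond the clamp. Bystander.
- mug: white mug, 80 mm across, 90 mm high, origin at the centre of its underside. Beyond the trays. Bystander.
- bottle: white bottle with a green label, 56 mm across, 130 mm high, origin at the centre of its underside. Beyond the trays. Bystander.
- screwdriver: screwdriver lying on the table beyond the clamp, roughly across it, 195 mm long, under 40 mm high. Bystander.

How it is judged (in metres and radians):
On the way, in this order (a step that is already met when the one before it is completed fails the run):
1. the orange-lidded box stands upright and released on the floor of the blue tray, the jaw still closed (x of parts_box_center in the frame of blue_tray between -0.09 and 0.09 m and y of parts_box_center in the frame of blue_tray between -0.07 and 0.07 m and z of parts_box_center in the frame of blue_tray below 0.036 m and angle between parts_box_center's own z axis and vertical below 0.15 rad and contact force between the fingers and parts_box below 0.1 N and linear speed of parts_box below 0.02 m/s and value of joint jaw below 0.02 m), for 0.3 s.
2. the jaw is held by the fingers with its pointer at the red mark (x of jaw_pointer in the frame of mark_line between -0.006 and 0.006 m and contact force between the fingers and jaw above 2 N and velocity of joint jaw between -0.02 and 0.02 m/s), for 0.3 s.
At the end, for the whole second after the job is handed in: the fingers hold the jaw (more than 2 N between them), still, with its pointer within 6 mm of the red mark along the clamp, and the orange-lidded box stands upright, at rest and untouched on the floor of the blue tray (all of step 2 and x of parts_box_center in the frame of blue_tray between -0.09 and 0.09 m and y of parts_box_center in the frame of blue_tray between -0.07 and 0.07 m and z of parts_box_center in the frame of blue_tray below 0.036 m and angle between parts_box_center's own z axis and vertical below 0.15 rad and contact force between the fingers and parts_box below 0.1 N and linear speed of parts_box below 0.02 m/s); the arm keeps its last pose, push and grip.
It fails at once if the jaw is pulled out more than 20 mm while the orange-lidded box is not yet in the blue tray (value of joint jaw above 0.02 m and not (x of parts_box_center in the frame of blue_tray between -0.09 and 0.09 m and y of parts_box_center in the frame of blue_tray between -0.07 and 0.07 m)).
It fails at once if a bystander is moved by more than 30 mm (distance of any of white_box_center, green_box_center, tape_roll, mug, bottle, screwdriver from where it was at the start of the episode above 0.03 m).
It also fails if it takes over 51 s, if anything falls off the work surface, if the arm or the gripper's body presses on something with over 40 N, if the wrist force passes 120 N, or if a joint passes its speed limit or range.

## Robot

A 6-joint arm with a two-finger parallel gripper is mounted at the origin on the work surface. World frame = base frame: x ahead of the robot, y to its left, z up, the work surface at z = 0. Lengths are in m, angles in degrees, forces in N, time in s.
With the tool pointing down it reaches from about 0.3 to 0.75 m from the base axis. Payload 8.5 kg.
Tool frame: the origin (TCP) lies on the centre line of the jaws, within the pads' length; the fingertips stand 17 mm ahead of it and the grasp point (between the pads) lies 2 mm behind it (env.tip_extent is the distance from the TCP to the fingertips, in m); z points along the fingers, y is the direction in which the jaws open and shut (so a half turn about z gives the same grasp; the last joint's range is limited). The gripper opens to 85 mm and grips with 20 to 120 N. Pads are 22 mm wide; open, the fingers measure 114 mm over their backs; the gripper's body (76 mm by 85 mm) begins 54 mm behind the grasp point. The pads swing forward as they close: fully open they stand 13 mm farther back than shut.
Start: joints at [62.55, 21.807, 74.336, -0, 83.858, -12.336], TCP at [0.143, 0.531, 0.248] pointing down, gripper open.
Joint ranges: [-178.18, 178.18], [-50.72, 133.34], [12.68, 142.11], [-81.47, 261.47], [9.98, 163.14], [-165.26, 165.26]. Speed limits (degrees/s): [136.94, 136.94, 180, 180, 180, 180].

## Interface

Orientations are given as a 3x3 rotation matrix whose columns are the frame's x, y, z axes.
In Python, from rig import telemetry, get_image, camera_params, close_job, env gives the robot as it stands.
- The arm moves only by the tool apply_moves, never from a script. Its argument "motion" is a list of rows, each an object of numbers: "tx", "ty", "tz": the shift along the tool's x, y, z in cm; "turn": the turn about the tool's z in degrees; "jaw": the gripper's target within -1 to 1 (fully open at 1, half-way at 0, shut at -1). In form: [{"tx": .., "ty": .., "tz": .., "turn": .., "jaw": ..}, ...]. A call has 1 to 5 rows; each row is the pose to reach, as a shift and turn from the pose measured when the call began, along the tool's axes at that moment; what a row does not reach only later rows make up. A row lasts 1/12 s, in which the tool goes at most 41.7 mm and 7.16 degrees, less where a joint would pass 70% of its speed; a pose out of reach is approached as far as the arm can. A call with a gripper value outside its range is refused whole. The fingers move at their own pace and stop on an object; "squeeze" is the grip in N (left out, the last holds). Time passes only in rows, so rows that repeat a pose let the fingers close. It gives the time, the measured TCP pose, the force and the opening at its end, in the units of the state.
- telemetry.observe(): the state, without advancing time (a new reading comes with each control period).
- get_image(name): name is "scene" or "side" or "wrist"; returns (picture, depth): 480x640x3 uint8, red, green, blue; 480x640 float32, m along the optical axis (not along the pixel's ray), 0 where there is no reading.
- camera_params(name): a dict with "fx", "fy", "cx", "cy" (pixels), "rvec" (rotation vector, rad) and "tvec" (3), from world to camera coordinates, as OpenCV has them. Camera axes: x right, y down, z forward; pixel columns grow to the right and rows downward; lengths in m; the calibration is good to about 2 mm. The wrist camera is an equidistant fisheye: a pixel r from the principal point sees the ray r / f radians off the axis. A picture is of the moment at which its call begins: read the wrist's pose just before it. camera_params takes no time and is no camera call; for the wrist camera it gives the pose at the moment of the call.
- close_job(): hands the job in, once; it reports no verdict.
The state is a dict: "time_s": time; "q": joint angles; "qvel": joint speeds; "joint_efforts": joint torques, N m; "position": TCP position; "tool_rot": TCP orientation; "ft_force": force on the tool from outside, world axes, zero at the start; "wrist_torque": the same for the moment, N m; "grip_width": finger opening in m.
Only numpy, scipy, OpenCV 4.12 (cv2) and the standard library are available. Lean on these libraries where they do the work, as an engineer would, in place of code of your own. Each camera call takes 0.05 s, during which the arm holds its last target. There are 200 camera calls.

## Working session

There is one attempt and no reset: what is moved stays moved. The work goes in short steps, Python scripts to look and compute and a tool call to move; the robot and the scene stay as the last step left them, time stands still between calls to the robot, and variables do not carry over. Pictures are saved under pics/ and viewed, about 8 in all and at most 12, crops included, and the job is handed in when it is done.

Besides the shell and the picture viewer there is one more tool, called after "Emit:" by a JSON object that holds its "name" and its "arguments", one argument or row to a line. apply_moves: Moves the arm, as the interface text tells. Its arguments: {"type":"object","properties":{"motion":{"type":"array"},"squeeze":{"type":"number"}},"required":["motion"]}

```bash
mkdir -p pics; ls; cat > h.py <<'E'
import numpy as np, cv2
from rig import telemetry, get_image, camera_params, close_job, env
def grab(n):
    p=camera_params(n); im,d=get_image(n); return im,d,p
def world(d,p):
    v,u=np.mgrid[0:480,0:640].astype(float)
    R=cv2.Rodrigues(np.array(p['rvec'],float))[0]
    c=np.stack([(u-p['cx'])/p['fx']*d,(v-p['cy'])/p['fy']*d,d],-1)
    return (c-np.array(p['tvec']).ravel())@R
E
python3 - <<'E'
from h import *
for n in ('scene','side'):
    im,d,p=grab(n); cv2.imwrite(f'pics/{n}0.png',im[...,::-1]); np.savez(f'{n}0.npz',im=im,W=world(d,p),d=d)
s=telemetry.observe(); print(s)
E
```

```text
pics
{'time_s': 0.1, 'q': array([ 6.25476615e+01,  2.18357011e+01,  7.43777403e+01, -1.56664681e-03,
        8.38589751e+01, -1.23337338e+01]), 'qvel': array([ 0.01166783, -0.10650665, -0.11392027,  0.09116132,  0.03764144,
        0.00655084]), 'joint_efforts': array([ 3.95718773e-03, -4.49214399e+01, -2.31656295e+01, -2.18813470e-04,
        3.65714026e-03, -4.56240059e-05]), 'position': array([0.14332714, 0.53074962, 0.24780262]), 'tool_rot': array([[-9.65388690e-01,  2.60814810e-01, -5.58549610e-04],
       [ 2.60815294e-01,  9.65388055e-01, -1.13411746e-03],
       [ 2.43422491e-04, -1.24054245e-03, -9.99999201e-01]]), 'ft_force': array([-0.00330995,  0.24647435,  0.52985528]), 'wrist_torque': array([-0.03030667,  0.01354002,  0.02429749]), 'grip_width': 0.08550685658608592}
```

View pics/scene0.png

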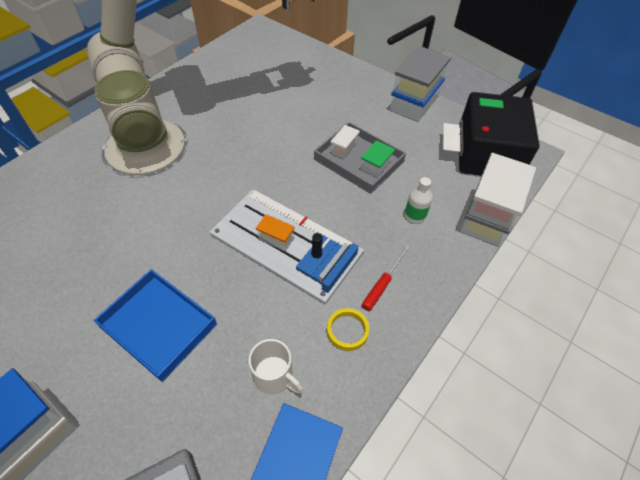

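View pics/side0.png

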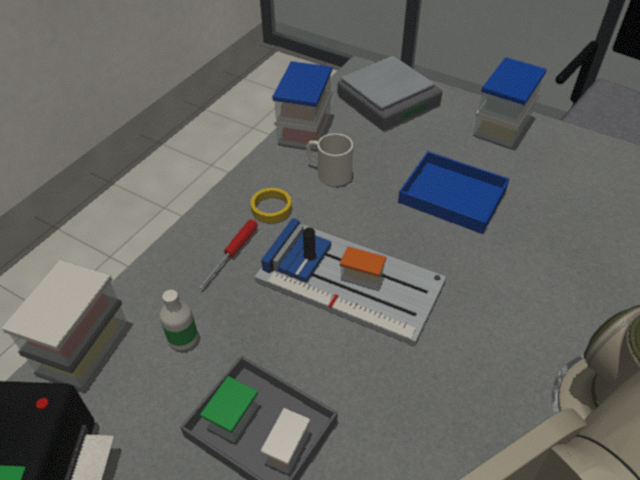

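The scene view shows the orange lid at about (275,230), the post at (317,245), the red mark at (304,221), the blue tray at (157,323) and the grey tray at (360,155). The side view agrees: lid (363,262), post (309,243), mark (335,300), blue tray (455,190).

```bash
python3 - <<'E'
from h import *
for n,rois in (('scene',dict(lid=(250,205,305,255),mark=(295,210,312,230),post=(305,228,330,262),tray=(85,260,225,385),bed=(200,180,370,305),grey=(305,115,410,190))),('side',dict(lid=(335,240,395,290),mark=(325,290,345,312),post=(300,225,320,262),tray=(390,145,515,235),bed=(250,215,450,345),grey=(175,350,345,480)))):
    z=np.load(n+'0.npz'); im,W=z['im'],z['W']; hsv=cv2.cvtColor(im,cv2.COLOR_RGB2HSV).astype(int); H,S,V=hsv[...,0],hsv[...,1],hsv[...,2]
    print(n)
    for k,(a,b,c,e) in rois.items():
        m=np.zeros(H.shape,bool); m[b:e,a:c]=1; m&=z['d']>0
        Z=W[...,2]
        if k=='lid': m&=(H>5)&(H<20)&(S>150)&(Z>.062)
        if k=='mark': m&=((H<5)|(H>172))&(S>130)
        if k=='post': m&=(V<60)&(Z>.045)
        if k=='tray': m&=(H>95)&(H<125)&(S>150)&(Z>.028)&(Z<.045)
        if k=='bed': m&=(S<90)&(V>110)&(Z>.012)&(Z<.024)
        if k=='grey': m&=(Z>.028)&(Z<.042)&(V<110)
        P=W[m]; 
        if len(P)<3: print(k,len(P));continue
        r=cv2.minAreaRect((P[:,:2]*1000).astype(np.float32))
        print(k,len(P),'mean',P.mean(0).round(4),'zrange',np.percentile(P[:,2],[2,98]).round(4),'rect',np.round(r[0],1),np.round(r[1],1),round(r[2],1))
        if k=='post': 
            for lo in (.04,.06,.08,.1): 
                q=P[(P[:,2]>lo)&(P[:,2]<lo+.02)]; print('  ',lo,len(q),q.mean(0).round(4) if len(q) else '')
E
```

```text
scene
lid 561 mean [ 0.5214 -0.0197  0.068 ] zrange [0.0636 0.0711] rect [519.7 -17.8] [79.8 48.5] 12.3
mark 20 mean [0.5359 0.0652 0.023 ] zrange [0.0195 0.0257] rect [536.3  64.9] [ 6.8 25.4] 13.8
post 180 mean [ 0.6325 -0.0041  0.0834] zrange [0.0479 0.1062] rect [ 6.307e+02 -4.000e-01] [19.5 19.7] 89.7
   0.04 30 [ 0.6328 -0.006   0.0522]
   0.06 44 [ 0.6336 -0.0057  0.0695]
   0.08 49 [ 0.634  -0.0054  0.0908]
   0.1 57 [ 0.6303 -0.0007  0.1041]
tray 893 mean [ 0.4712 -0.351   0.0338] zrange [0.0284 0.0381] rect [ 464.5 -342.4] [201.6 158.5] 1.8
bed 5049 mean [ 0.5192 -0.0183  0.0184] zrange [0.0141 0.0221] rect [571.7  -2.1] [407.9 173.5] 4.7
grey 303 mean [0.5185 0.3327 0.0316] zrange [0.0282 0.0364] rect [511.9 341.6] [164.7 199.7] 87.5
side
lid 799 mean [ 0.5183 -0.0145  0.0696] zrange [0.0643 0.0735] rect [520.  -16.8] [80.1 50.2] 11.9
mark 36 mean [0.5361 0.0673 0.0247] zrange [0.0208 0.0278] rect [536.   66.1] [ 5.9 27.5] 5.7
post 306 mean [0.6259 0.0072 0.0823] zrange [0.046  0.1081] rect [648.7 -10.4] [20.7 75. ] 54.2
   0.04 59 [0.6264 0.0073 0.0519]
   0.06 76 [0.6243 0.009  0.0701]
   0.08 78 [0.6247 0.009  0.0901]
   0.1 93 [0.6278 0.0042 0.105 ]
tray 920 mean [ 0.4595 -0.3291  0.0341] zrange [0.0283 0.0399] rect [ 463.8 -341.5] [199.4 165.5] 1.9
bed 6689 mean [0.4923 0.0047 0.0199] zrange [0.0163 0.0234] rect [583.2  -3.3] [426.4 175.2] 4.7
grey 2025 mean [0.5138 0.3429 0.0347] zrange [0.0284 0.0402] rect [511.  341.9] [161.8 202.6] 88.2
```

Emit:
{"name": "apply_moves", "arguments": {
  "motion": [
    {"tx": -3,"ty": -2.5,"turn": -5,"jaw": 1},
    {"tx": -6,"ty": -5,"turn": -11,"jaw": 1},
    {"tx": -9,"ty": -7.6,"turn": -17,"jaw": 1},
    {"tx": -12,"ty": -10.2,"turn": -23,"jaw": 1},
    {"tx": -15,"ty": -12.7,"turn": -27,"jaw": 1}
  ],
  "squeeze": 40
}}

```text
invalid input
```

Emit:
{"name": "apply_moves", "arguments": {
  "motion": [
    {"tx": -3,"ty": -2.5,"tz": 0,"turn": -5,"jaw": 1},
    {"tx": -6,"ty": -5,"tz": 0,"turn": -11,"jaw": 1},
    {"tx": -9,"ty": -7.6,"tz": 0,"turn": -17,"jaw": 1},
    {"tx": -12,"ty": -10.2,"tz": 0,"turn": -23,"jaw": 1},
    {"tx": -15,"ty": -12.7,"tz": 0,"turn": -27,"jaw": 1}
  ],
  "squeeze": 40
}}

```text
time_s: 0.52
position: [0.2553, 0.3674, 0.2477]
tool_rot: [[-0.977, -0.212, -0.001], [-0.212, 0.977, -0.001], [0.001, -0.001, -1.0]]
ft_force: [0.5, 0.6, 0.2]
grip_width: 0.0854
```

Emit:
{"name": "apply_moves", "arguments": {
  "motion": [
    {"tx": -1.6,"ty": -3.8,"tz": 0,"turn": 0,"jaw": 1},
    {"tx": -3.1,"ty": -7.6,"tz": 0,"turn": 0,"jaw": 1},
    {"tx": -4.7,"ty": -11.4,"tz": 0,"turn": 0,"jaw": 1},
    {"tx": -6.2,"ty": -15.2,"tz": 0,"turn": 0,"jaw": 1},
    {"tx": -7.8,"ty": -19,"tz": 0,"turn": 0,"jaw": 1}
  ]
}}

```text
time_s: 0.93
position: [0.3721, 0.1964, 0.2478]
tool_rot: [[-0.977, -0.212, -0.001], [-0.212, 0.977, -0.001], [0.002, -0.001, -1.0]]
ft_force: [0.7, -0.3, -0.2]
grip_width: 0.0853
```

Emit:
{"name": "apply_moves", "arguments": {
  "motion": [
    {"tx": -1.6,"ty": -3.8,"tz": 0,"turn": 0,"jaw": 1},
    {"tx": -3.1,"ty": -7.6,"tz": 0,"turn": 0,"jaw": 1},
    {"tx": -4.7,"ty": -11.4,"tz": 0,"turn": 0,"jaw": 1},
    {"tx": -6.2,"ty": -15.2,"tz": 0,"turn": 0,"jaw": 1},
    {"tx": -7.8,"ty": -19,"tz": 0,"turn": 0,"jaw": 1}
  ]
}}

```text
time_s: 1.35
position: [0.4892, 0.0251, 0.2477]
tool_rot: [[-0.977, -0.211, -0.002], [-0.211, 0.977, -0.001], [0.002, -0.001, -1.0]]
ft_force: [1.5, 0.5, 0.0]
grip_width: 0.0854
```

Emit:
{"name": "apply_moves", "arguments": {
  "motion": [
    {"tx": -1.1,"ty": -2.4,"tz": 2,"turn": 0,"jaw": 1},
    {"tx": -2.1,"ty": -4.8,"tz": 5,"turn": 0,"jaw": 1},
    {"tx": -2.1,"ty": -4.8,"tz": 8,"turn": 0,"jaw": 1},
    {"tx": -2.1,"ty": -4.8,"tz": 10,"turn": 0,"jaw": 1},
    {"tx": -2.1,"ty": -4.8,"tz": 10,"turn": 0,"jaw": 1}
  ]
}}

```text
time_s: 1.77
position: [0.5178, -0.0175, 0.1436]
tool_rot: [[-0.978, -0.21, -0.01], [-0.21, 0.978, 0.001], [0.01, 0.003, -1.0]]
ft_force: [-0.7, 0.8, -1.0]
grip_width: 0.0853
```

```bash
python3 - <<'E'
from h import *
s=telemetry.observe(); print(s['position'])
im,d,p=grab('wrist'); cv2.imwrite('pics/w1.png',im[...,::-1])
R=cv2.Rodrigues(np.array(p['rvec']))[0]
def ray(W):
    c=R@np.array(W)+np.ravel(p['tvec']); th=np.arctan2(np.hypot(c[0],c[1]),c[2]); ph=np.arctan2(c[1],c[0])
    return [round(p['cx']+p['fx']*th*np.cos(ph)),round(p['cy']+p['fy']*th*np.sin(ph))]
print('lid',ray([.52,-.0173,.068]),'post top',ray([.629,.003,.104]),'mark',ray([.536,.0655,.023]))
E
```

```text
[ 0.51777319 -0.0174837   0.14362519]
lid [318, 275] post top [314, 452] mark [423, 292]
```

View pics/w1.png

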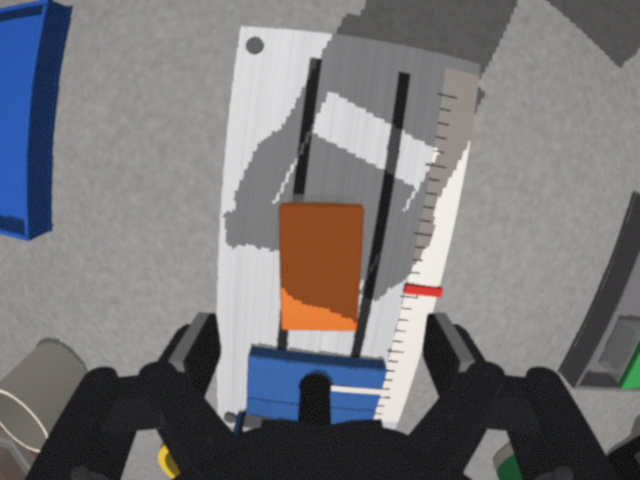

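The wrist view shows the lid centred at (320,267), parallel to the jaws, and the mark at (423,291). Both match my projections, so I descend.

Emit:
{"name": "apply_moves", "arguments": {
  "motion": [
    {"tx": 0,"ty": 0,"tz": 2.5,"turn": 0,"jaw": 1},
    {"tx": 0,"ty": 0,"tz": 5,"turn": 0,"jaw": 1},
    {"tx": 0,"ty": 0,"tz": 7.5,"turn": 0,"jaw": 1},
    {"tx": 0,"ty": 0,"tz": 9,"turn": 0,"jaw": 1},
    {"tx": 0,"ty": 0,"tz": 9,"turn": 0,"jaw": 1}
  ]
}}

```text
time_s: 2.23
position: [0.5178, -0.017, 0.0553]
tool_rot: [[-0.977, -0.211, -0.009], [-0.211, 0.977, 0.001], [0.008, 0.002, -1.0]]
ft_force: [-0.9, 1.3, -0.9]
grip_width: 0.0852
```

Emit:
{"name": "apply_moves", "arguments": {
  "motion": [
    {"tx": 0,"ty": 0,"tz": 0,"turn": 0,"jaw": -1},
    {"tx": 0,"ty": 0,"tz": 0,"turn": 0,"jaw": -1},
    {"tx": 0,"ty": 0,"tz": 0,"turn": 0,"jaw": -1},
    {"tx": 0,"ty": 0,"tz": 0,"turn": 0,"jaw": -1},
    {"tx": 0,"ty": 0,"tz": 0,"turn": 0,"jaw": -1}
  ],
  "squeeze": 40
}}

```text
time_s: 2.65
position: [0.5187, -0.0172, 0.0571]
tool_rot: [[-0.977, -0.211, -0.005], [-0.211, 0.977, -0.0], [0.005, 0.001, -1.0]]
ft_force: [-1.1, 1.1, 6.5]
grip_width: 0.0476
```

Emit:
{"name": "apply_moves", "arguments": {
  "motion": [
    {"tx": 0,"ty": 0,"tz": -1,"turn": 0,"jaw": -1},
    {"tx": 0,"ty": 0,"tz": -3,"turn": 0,"jaw": -1},
    {"tx": 0,"ty": 0,"tz": -6,"turn": 0,"jaw": -1},
    {"tx": 0,"ty": 0,"tz": -9,"turn": 0,"jaw": -1},
    {"tx": 0,"ty": 0,"tz": -11,"turn": 0,"jaw": -1}
  ]
}}

```text
time_s: 3.07
position: [0.5198, -0.0172, 0.1706]
tool_rot: [[-0.977, -0.212, -0.001], [-0.212, 0.977, -0.001], [0.002, -0.001, -1.0]]
ft_force: [0.3, 0.0, -2.5]
grip_width: 0.0472
```

Emit:
{"name": "apply_moves", "arguments": {
  "motion": [
    {"tx": 1,"ty": -2.5,"tz": 0,"turn": 2,"jaw": -1},
    {"tx": 2.5,"ty": -6,"tz": 0,"turn": 4,"jaw": -1},
    {"tx": 3.9,"ty": -9.6,"tz": 0,"turn": 6,"jaw": -1},
    {"tx": 5.3,"ty": -13.2,"tz": 0,"turn": 8,"jaw": -1},
    {"tx": 6.8,"ty": -16.8,"tz": 0,"turn": 10,"jaw": -1}
  ]
}}

```text
time_s: 3.48
position: [0.4884, -0.1973, 0.172]
tool_rot: [[-0.999, -0.038, -0.0], [-0.038, 0.999, -0.002], [0.0, -0.002, -1.0]]
ft_force: [0.7, 0.7, -0.8]
grip_width: 0.0472
```

Emit:
{"name": "apply_moves", "arguments": {
  "motion": [
    {"tx": 0.8,"ty": -3.6,"tz": 0,"turn": 0,"jaw": -1},
    {"tx": 1.5,"ty": -7.2,"tz": 0,"turn": 0,"jaw": -1},
    {"tx": 2.3,"ty": -10.8,"tz": 0.5,"turn": 0,"jaw": -1},
    {"tx": 3,"ty": -14.4,"tz": 2,"turn": 0,"jaw": -1},
    {"tx": 3,"ty": -14.4,"tz": 5,"turn": 0,"jaw": -1}
  ]
}}

```text
time_s: 3.9
position: [0.4638, -0.3498, 0.1252]
tool_rot: [[-0.999, -0.033, 0.006], [-0.033, 0.999, -0.011], [-0.006, -0.011, -1.0]]
ft_force: [0.1, -0.1, -1.2]
grip_width: 0.0474
```

Emit:
{"name": "apply_moves", "arguments": {
  "motion": [
    {"tx": 0,"ty": 0,"tz": 2.5,"turn": 0,"jaw": -1},
    {"tx": 0,"ty": 0,"tz": 4.5,"turn": 0,"jaw": -1},
    {"tx": 0,"ty": 0,"tz": 6,"turn": 0,"jaw": -1},
    {"tx": 0,"ty": 0,"tz": 6,"turn": 0,"jaw": -1}
  ]
}}

```text
time_s: 4.23
position: [0.4632, -0.3496, 0.0631]
tool_rot: [[-0.999, -0.032, 0.003], [-0.032, 0.999, -0.008], [-0.003, -0.008, -1.0]]
ft_force: [-0.4, 0.9, -1.4]
grip_width: 0.0472
```

Emit:
{"name": "apply_moves", "arguments": {
  "motion": [
    {"tx": 0,"ty": 0.7,"tz": 0.6,"turn": 0,"jaw": -1},
    {"tx": 0,"ty": 0.7,"tz": 1.2,"turn": 0,"jaw": -1},
    {"tx": 0,"ty": 0.7,"tz": 1.6,"turn": 0,"jaw": -1},
    {"tx": 0,"ty": 0.7,"tz": 1.7,"turn": 0,"jaw": -1},
    {"tx": 0,"ty": 0.7,"tz": 1.7,"turn": 0,"jaw": -1}
  ]
}}

```text
time_s: 4.65
position: [0.4631, -0.3428, 0.0463]
tool_rot: [[-0.999, -0.033, 0.003], [-0.033, 0.999, -0.008], [-0.003, -0.008, -1.0]]
ft_force: [-0.3, 0.1, -1.0]
grip_width: 0.0473
```

Emit:
{"name": "apply_moves", "arguments": {
  "motion": [
    {"tx": 0,"ty": 0,"tz": 0.1,"turn": 0,"jaw": -1},
    {"tx": 0,"ty": 0,"tz": 0.2,"turn": 0,"jaw": -1},
    {"tx": 0,"ty": 0,"tz": 0.3,"turn": 0,"jaw": -1},
    {"tx": 0,"ty": 0,"tz": 0.3,"turn": 0,"jaw": -1}
  ]
}}

```text
time_s: 4.98
position: [0.4636, -0.3431, 0.0442]
tool_rot: [[-0.999, -0.033, 0.004], [-0.033, 0.999, -0.009], [-0.004, -0.009, -1.0]]
ft_force: [0.8, 0.8, 5.1]
grip_width: 0.0475
```

Contact with the tray floor (+6 N), so I release.

Emit:
{"name": "apply_moves", "arguments": {
  "motion": [
    {"tx": 0,"ty": 0,"tz": 0,"turn": 0,"jaw": 1},
    {"tx": 0,"ty": 0,"tz": 0,"turn": 0,"jaw": 1},
    {"tx": 0,"ty": 0,"tz": 0,"turn": 0,"jaw": 1},
    {"tx": 0,"ty": 0,"tz": 0,"turn": 0,"jaw": 1},
    {"tx": 0,"ty": 0,"tz": 0,"turn": 0,"jaw": 1}
  ]
}}

```text
time_s: 5.4
position: [0.4635, -0.3431, 0.0441]
tool_rot: [[-0.999, -0.032, 0.004], [-0.033, 0.999, -0.009], [-0.004, -0.009, -1.0]]
ft_force: [0.3, -0.7, -0.1]
grip_width: 0.0852
```

Emit:
{"name": "apply_moves", "arguments": {
  "motion": [
    {"tx": 0,"ty": 0,"tz": -2,"turn": 0,"jaw": 1},
    {"tx": 0,"ty": 0,"tz": -5,"turn": 0,"jaw": 1},
    {"tx": 0,"ty": 0,"tz": -9,"turn": 0,"jaw": 1},
    {"tx": 0,"ty": 0,"tz": -13,"turn": 0,"jaw": 1},
    {"tx": 0,"ty": 0,"tz": -16,"turn": 0,"jaw": 1}
  ]
}}

```text
time_s: 5.82
position: [0.463, -0.3419, 0.2074]
tool_rot: [[-0.999, -0.032, 0.006], [-0.033, 0.999, -0.011], [-0.006, -0.011, -1.0]]
ft_force: [-0.1, -1.1, 0.6]
grip_width: 0.0851
```

```bash
python3 - <<'E'
from h import *
o=[]
for n in ('scene','side'):
    im,d,p=grab(n); W=world(d,p); np.savez(f'{n}1.npz',im=im,W=W,d=d)
    hsv=cv2.cvtColor(im,cv2.COLOR_RGB2HSV).astype(int); H,S,V=hsv[...,0],hsv[...,1],hsv[...,2]
    m=(H>5)&(H<20)&(S>150)&(d>0)&(W[...,1]<-.25)&(W[...,1]>-.45)&(abs(W[...,0]-.46)<.12); P=W[m]
    print(n,len(P), len(P) and (P.mean(0).round(4),np.percentile(P[:,2],[5,50,95]).round(4)))
    a,b,c,e=(200,180,370,305) if n=='scene' else (250,215,450,345)
    o.append(cv2.resize(im[b:e,a:c],(780,int(780*(e-b)/(c-a))))[...,::-1][:590])
    # bed edge fit: bed pixels by height and position
    w=(W[...,2]>.013)&(W[...,2]<.026)&(abs(W[...,0]-.55)<.25)&(abs(W[...,1])<.16)&(d>0)
    w=cv2.morphologyEx(w.astype(np.uint8),cv2.MORPH_OPEN,np.ones((3,3)))
    k,l,st,_=cv2.connectedComponentsWithStats(w); i=1+np.argmax(st[1:,4]); P=W[l==i]
    # white pointer & red mark
    r=cv2.minAreaRect((P[:,:2]*1000).astype(np.float32)); print('bed',len(P),np.round(r[0],1),np.round(r[1],1),round(r[2],2))
    m=(V<60)&(W[...,2]>.095)&(W[...,2]<.112)&(abs(W[...,0]-.63)<.03)&(abs(W[...,1])<.03)&(d>0)
    P=W[m]; print('post top',len(P),P.mean(0).round(4))
cv2.imwrite('pics/c1.png',o[0])
E
```

```text
scene 806 (array([ 0.467 , -0.3439,  0.0549]), array([0.0519, 0.0551, 0.0576]))
bed 6064 [538.7  -5.1] [341.3 172.4] 4.69
post top 72 [ 0.6311 -0.0017  0.1028]
side 564 (array([ 0.4639, -0.339 ,  0.0565]), array([0.0517, 0.0567, 0.0602]))
bed 9403 [539.9  -6.2] [341.3 175.6] 4.66
post top 109 [0.6273 0.0053 0.1036]
```

View pics/c1.png

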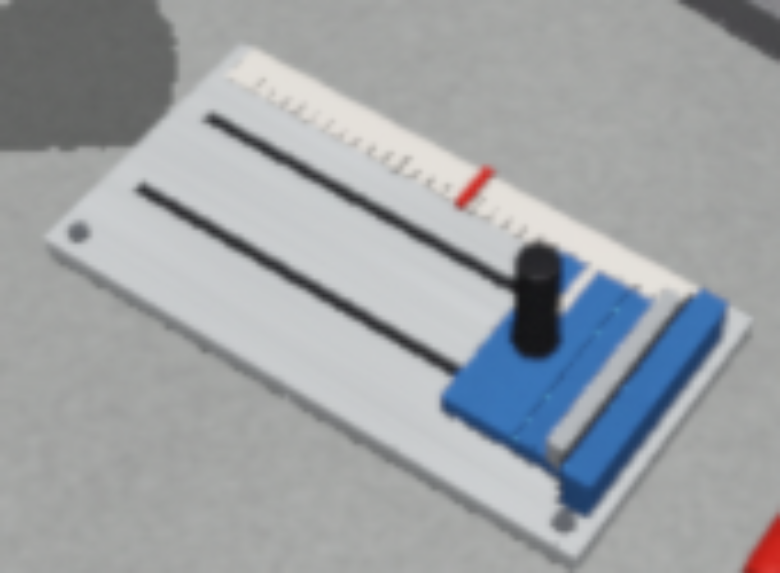

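The box is standing in the tray (lid top at 0.055 m). The crop shows the jaw closed, with its pointer at (580,285) and the mark at (475,187). Next, the post.

Emit:
{"name": "apply_moves", "arguments": {
  "motion": [
    {"tx": -1.5,"ty": 3,"tz": 0,"turn": -2.8,"jaw": 1},
    {"tx": -3.3,"ty": 6.4,"tz": 0,"turn": -2.8,"jaw": 1},
    {"tx": -5.1,"ty": 9.8,"tz": 0,"turn": -2.8,"jaw": 1},
    {"tx": -6.9,"ty": 13.2,"tz": 0,"turn": -2.8,"jaw": 1},
    {"tx": -8.7,"ty": 16.6,"tz": 0,"turn": -2.8,"jaw": 1}
  ]
}}

```text
time_s: 6.33
position: [0.5458, -0.1724, 0.2067]
tool_rot: [[-0.997, -0.081, 0.01], [-0.081, 0.997, -0.016], [-0.009, -0.017, -1.0]]
ft_force: [0.7, 0.4, -0.1]
grip_width: 0.0855
```

Emit:
{"name": "apply_moves", "arguments": {
  "motion": [
    {"tx": -1.9,"ty": 3.4,"tz": 0,"turn": 0,"jaw": 1},
    {"tx": -3.8,"ty": 6.8,"tz": 0,"turn": 0,"jaw": 1},
    {"tx": -5.8,"ty": 10.2,"tz": 0,"turn": 0,"jaw": 1},
    {"tx": -7.8,"ty": 13.6,"tz": 0,"turn": 0,"jaw": 1},
    {"tx": -9.7,"ty": 16.7,"tz": 0,"turn": 0,"jaw": 1}
  ]
}}

```text
time_s: 6.75
position: [0.6292, 0.0042, 0.2036]
tool_rot: [[-0.997, -0.081, 0.008], [-0.082, 0.997, -0.015], [-0.007, -0.016, -1.0]]
ft_force: [0.7, -0.6, 0.1]
grip_width: 0.0855
```

Emit:
{"name": "apply_moves", "arguments": {
  "motion": [
    {"tx": 0,"ty": 0,"tz": 0.5,"turn": 0,"jaw": 1},
    {"tx": 0,"ty": 0,"tz": 2.5,"turn": 0,"jaw": 1},
    {"tx": 0,"ty": 0,"tz": 4.5,"turn": 0,"jaw": 1},
    {"tx": 0,"ty": 0,"tz": 5.5,"turn": 0,"jaw": 1},
    {"tx": 0,"ty": 0,"tz": 5.5,"turn": 0,"jaw": 1}
  ]
}}

```text
time_s: 7.17
position: [0.6285, 0.0033, 0.1456]
tool_rot: [[-0.997, -0.081, 0.003], [-0.081, 0.997, -0.014], [-0.001, -0.015, -1.0]]
ft_force: [-0.3, 0.3, -0.1]
grip_width: 0.0855
```

Emit:
{"name": "apply_moves", "arguments": {
  "motion": [
    {"tx": 0,"ty": -0.1,"tz": 2,"turn": 0,"jaw": 1},
    {"tx": 0,"ty": -0.1,"tz": 4,"turn": 0,"jaw": 1},
    {"tx": 0,"ty": -0.1,"tz": 6,"turn": 0,"jaw": 1},
    {"tx": 0,"ty": -0.1,"tz": 6.6,"turn": 0,"jaw": 1},
    {"tx": 0,"ty": -0.1,"tz": 6.6,"turn": 0,"jaw": 1}
  ]
}}

```text
time_s: 7.58
position: [0.6283, 0.0011, 0.0788]
tool_rot: [[-0.997, -0.081, 0.0], [-0.081, 0.997, -0.014], [0.001, -0.014, -1.0]]
ft_force: [0.4, 0.8, -0.1]
grip_width: 0.0853
```

Emit:
{"name": "apply_moves", "arguments": {
  "motion": [
    {"tx": 0,"ty": 0,"tz": 0,"turn": 0,"jaw": -1},
    {"tx": 0,"ty": 0,"tz": 0,"turn": 0,"jaw": -1},
    {"tx": 0,"ty": 0,"tz": 0,"turn": 0,"jaw": -1},
    {"tx": 0,"ty": 0,"tz": 0,"turn": 0,"jaw": -1},
    {"tx": 0,"ty": 0,"tz": 0,"turn": 0,"jaw": -1}
  ],
  "squeeze": 80
}}

```text
time_s: 8.0
position: [0.6286, 0.0011, 0.0795]
tool_rot: [[-0.997, -0.081, 0.002], [-0.081, 0.997, -0.014], [-0.0, -0.014, -1.0]]
ft_force: [0.2, 1.0, 0.5]
grip_width: 0.0254
```

Emit:
{"name": "apply_moves", "arguments": {
  "motion": [
    {"tx": 0,"ty": 0,"tz": 0,"turn": 0,"jaw": -1},
    {"tx": 0,"ty": 0,"tz": 0,"turn": 0,"jaw": -1},
    {"tx": 0,"ty": 0,"tz": 0,"turn": 0,"jaw": -1}
  ]
}}

```text
time_s: 8.25
position: [0.6285, 0.0013, 0.0797]
tool_rot: [[-0.997, -0.081, 0.002], [-0.081, 0.997, -0.013], [-0.001, -0.014, -1.0]]
ft_force: [-0.6, 0.9, 2.5]
grip_width: 0.022
```

Emit:
{"name": "apply_moves", "arguments": {
  "motion": [
    {"tx": 0.6,"ty": 0,"tz": 0,"turn": 0,"jaw": -1},
    {"tx": 1.4,"ty": 0,"tz": 0,"turn": 0,"jaw": -1},
    {"tx": 2.4,"ty": 0,"tz": 0,"turn": 0,"jaw": -1},
    {"tx": 3.4,"ty": 0,"tz": 0,"turn": 0,"jaw": -1},
    {"tx": 4.2,"ty": 0,"tz": 0,"turn": 0,"jaw": -1}
  ],
  "squeeze": 100
}}

```text
time_s: 8.67
position: [0.5868, -0.002, 0.0798]
tool_rot: [[-0.997, -0.08, 0.004], [-0.08, 0.997, -0.013], [-0.003, -0.014, -1.0]]
ft_force: [6.1, 0.6, -3.0]
grip_width: 0.0218
```

Emit:
{"name": "apply_moves", "arguments": {
  "motion": [
    {"tx": 0.9,"ty": 0,"tz": 0,"turn": 0,"jaw": -1},
    {"tx": 1.9,"ty": 0,"tz": 0,"turn": 0,"jaw": -1},
    {"tx": 2.9,"ty": 0,"tz": 0,"turn": 0,"jaw": -1},
    {"tx": 3.7,"ty": 0,"tz": 0,"turn": 0,"jaw": -1},
    {"tx": 4.1,"ty": 0,"tz": 0,"turn": 0,"jaw": -1}
  ]
}}

```text
time_s: 9.08
position: [0.546, -0.0054, 0.0798]
tool_rot: [[-0.997, -0.08, 0.007], [-0.08, 0.997, -0.013], [-0.006, -0.014, -1.0]]
ft_force: [8.4, 1.2, -4.6]
grip_width: 0.022
```

Emit:
{"name": "apply_moves", "arguments": {
  "motion": [
    {"tx": 0,"ty": 0,"tz": 0,"turn": 0,"jaw": -1},
    {"tx": 0,"ty": 0,"tz": 0,"turn": 0,"jaw": -1}
  ]
}}

```text
time_s: 9.25
position: [0.5463, -0.0053, 0.0798]
tool_rot: [[-0.997, -0.08, 0.009], [-0.08, 0.997, -0.013], [-0.008, -0.013, -1.0]]
ft_force: [6.1, 0.9, -3.0]
grip_width: 0.0218
```

```bash
cat > m.py <<'E'
from h import *
import sys
s=telemetry.observe(); print(s['time_s'],s['position'].round(4),s['ft_force'].round(1),s['grip_width'])
u=np.array([np.cos(np.radians(4.68)),np.sin(np.radians(4.68))]); c=np.array([.5393,-.0057])
def cl(P): q=P[:,:2]-c; return np.c_[q@u,q@[-u[1],u[0]]]
tiles=[]
for n in ('scene','side'):
    im,d,p=grab(n); W=world(d,p); hsv=cv2.cvtColor(im,cv2.COLOR_RGB2HSV).astype(int); H,S,V=hsv[...,0],hsv[...,1],hsv[...,2]
    C=cl(W.reshape(-1,3)).reshape(480,640,2); X,Y,Z=C[...,0],C[...,1],W[...,2]
    m=((H<5)|(H>172))&(S>130)&(abs(Y-.07)<.03)&(abs(X)<.08)&(d>0); mk=X[m]
    q=(S<80)&(V>120)&(Z>.03)&(Z<.042)&(Y>.015)&(Y<.053)&(X>-.05)&(X<.115)&(d>0); pt=X[q]
    b=(H>95)&(H<125)&(S>120)&(Z>.029)&(Z<.041)&(abs(Y)<.05)&(d>0)&(X<.11)
    print(n,'mark',len(mk),mk.mean().round(4),'pointer',len(pt),np.percentile(pt,[10,50,90]).round(4) if len(pt) else '','carriage xmin',np.percentile(X[b],[1,99]).round(4) if b.any() else '')
    R=cv2.Rodrigues(np.array(p['rvec']))[0]
    # rectify plane z=0.035 in clamp frame: 4px/mm... x -60..60 mm, y 10..95
    gx,gy=np.meshgrid(np.arange(-60,60,.3)/1e3,np.arange(95,10,-.3)/1e3)
    o=[]
    for z in (.035,.023):
        w=np.stack([c[0]+gx*u[0]-gy*u[1],c[1]+gx*u[1]+gy*u[0],0*gx+z],-1)@R.T+np.ravel(p['tvec'])
        o.append(cv2.remap(im,(p['fx']*w[...,0]/w[...,2]+p['cx']).astype(np.float32),(p['fy']*w[...,1]/w[...,2]+p['cy']).astype(np.float32),1))
    tiles.append(np.hstack(o))
cv2.imwrite(sys.argv[1],np.vstack(tiles)[...,::-1])
E
python3 m.py pics/m1.png
```

```text
9.25 [ 0.5463 -0.0053  0.0798] [ 6.1  0.9 -3. ] 0.02176054731298639
scene mark 15 0.0027 pointer 35 [0.0049 0.0082 0.0427] carriage xmin [-0.0127  0.0449]
side mark 39 0.0027 pointer 0  carriage xmin [-0.0142  0.0488]
```

View pics/m1.png

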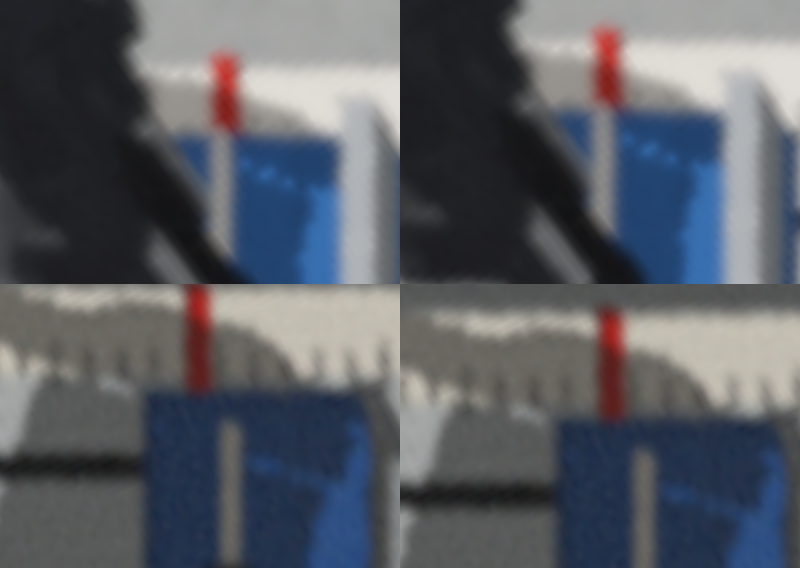

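The rectified strips (left: pointer plane, right: mark plane) put the pointer at 6.6 mm (scene) and 9.0 mm (side), and the mark at 1.8 mm and 3.6 mm. About 5 mm of pull remains.

Emit:
{"name": "apply_moves", "arguments": {
  "motion": [
    {"tx": 0.1,"ty": 0,"tz": 0,"turn": 0,"jaw": -1},
    {"tx": 0.3,"ty": 0,"tz": 0,"turn": 0,"jaw": -1},
    {"tx": 0.5,"ty": 0,"tz": 0,"turn": 0,"jaw": -1},
    {"tx": 0.5,"ty": 0,"tz": 0,"turn": 0,"jaw": -1},
    {"tx": 0.5,"ty": 0,"tz": 0,"turn": 0,"jaw": -1}
  ]
}}

```text
time_s: 9.77
position: [0.5421, -0.0057, 0.0798]
tool_rot: [[-0.997, -0.08, 0.011], [-0.08, 0.997, -0.013], [-0.01, -0.014, -1.0]]
ft_force: [6.0, 1.3, -2.3]
grip_width: 0.0217
```

Emit:
{"name": "apply_moves", "arguments": {
  "motion": [
    {"tx": 0,"ty": 0,"tz": 0,"turn": 0,"jaw": -1},
    {"tx": 0,"ty": 0,"tz": 0,"turn": 0,"jaw": -1},
    {"tx": 0,"ty": 0,"tz": 0,"turn": 0,"jaw": -1},
    {"tx": 0,"ty": 0,"tz": 0,"turn": 0,"jaw": -1},
    {"tx": 0,"ty": 0,"tz": 0,"turn": 0,"jaw": -1}
  ]
}}

```text
time_s: 10.18
position: [0.5426, -0.0056, 0.0798]
tool_rot: [[-0.997, -0.08, 0.013], [-0.08, 0.997, -0.012], [-0.012, -0.013, -1.0]]
ft_force: [6.8, 0.9, -3.3]
grip_width: 0.0224
```

```bash
python3 m.py pics/m2.png
```

```text
10.1833 [ 0.5426 -0.0056  0.0798] [ 6.8  0.9 -3.3] 0.02235447315941955
scene mark 17 0.002 pointer 35 [0.0015 0.0046 0.0386] carriage xmin [-0.0162  0.037 ]
side mark 39 0.0029 pointer 0  carriage xmin [-0.018   0.0455]
```

View pics/m2.png

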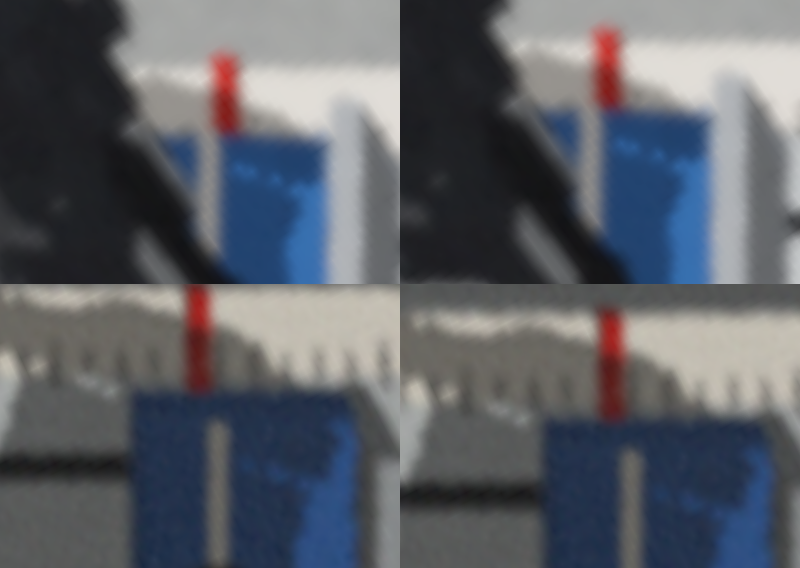

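Now the pointer is at 2.4 / 5.4 mm and the mark at 1.8 / 3.6 mm, about 1.2 mm short. One last nudge, then hold.

Emit:
{"name": "apply_moves", "arguments": {
  "motion": [
    {"tx": 0.1,"ty": 0,"tz": 0,"turn": 0,"jaw": -1},
    {"tx": 0.2,"ty": 0,"tz": 0,"turn": 0,"jaw": -1},
    {"tx": 0.2,"ty": 0,"tz": 0,"turn": 0,"jaw": -1},
    {"tx": 0.2,"ty": 0,"tz": 0,"turn": 0,"jaw": -1},
    {"tx": 0.2,"ty": 0,"tz": 0,"turn": 0,"jaw": -1}
  ]
}}

```text
time_s: 10.7
position: [0.5412, -0.0057, 0.0798]
tool_rot: [[-0.997, -0.08, 0.015], [-0.08, 0.997, -0.012], [-0.014, -0.013, -1.0]]
ft_force: [6.6, 1.2, -3.9]
grip_width: 0.0222
```

```bash
for i in 1 2 3 4; do python3 m.py pics/m3.png; done; python3 - <<'E'
from h import *
im,d,p=grab('scene'); W=world(d,p); hsv=cv2.cvtColor(im,cv2.COLOR_RGB2HSV).astype(int); H,S=hsv[...,0],hsv[...,1]
P=W[(H>5)&(H<20)&(S>150)&(d>0)&(abs(W[...,1]+.34)<.1)&(abs(W[...,0]-.46)<.12)]; print(len(P),np.median(P,0).round(4))
E
```

```text
10.7 [ 0.5412 -0.0057  0.0798] [ 6.6  1.2 -3.9] 0.022196787402782914
scene mark 16 0.0026 pointer 41 [-0.0009  0.0031  0.0385] carriage xmin [-0.0183  0.0357]
side mark 38 0.0029 pointer 0  carriage xmin [-0.0196  0.0441]
10.8 [ 0.5413 -0.0058  0.0798] [ 6.4  1.4 -2.5] 0.022272862040598033
scene mark 17 0.0024 pointer 34 [-0.0011  0.0028  0.0372] carriage xmin [-0.018   0.0355]
side mark 37 0.0028 pointer 0  carriage xmin [-0.0196  0.0441]
10.9 [ 0.5412 -0.0057  0.0798] [ 7.5  1.3 -4.1] 0.02210395083207076
scene mark 16 0.0026 pointer 37 [-0.0002  0.0031  0.0367] carriage xmin [-0.0179  0.0356]
side mark 41 0.003 pointer 0  carriage xmin [-0.0195  0.0439]
11.0 [ 0.5412 -0.0057  0.0798] [ 7.4  1.3 -2.8] 0.021736765480688848
scene mark 16 0.0021 pointer 35 [-0.0009  0.0031  0.0376] carriage xmin [-0.0181  0.0355]
side mark 36 0.0028 pointer 0  carriage xmin [-0.0195  0.0441]
796 [ 0.4679 -0.344   0.0551]
```

View pics/m3.png

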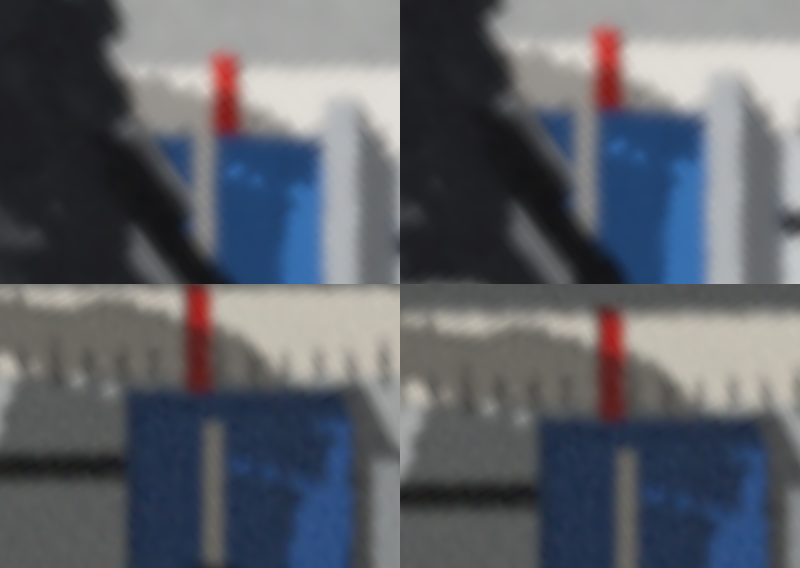

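The pointer is at 0.9 / 3.9 mm and the mark at 1.8 / 3.6 mm, so they agree to within about 1 mm. The hold is steady, so I hand in.

```bash
python3 -c "
from rig import close_job; print(close_job())"
```

```text
the job is handed in; nothing more can be done
None
```

I lifted the orange-lidded box off the clamp bed and set it upright in the blue tray with the jaw still closed. I then took the black post and pulled the jaw to the red mark, and handed the job in at about 11 s while still holding it.

- **Pointer at the mark:** the scene camera put it 0.9 mm past the mark and the side camera 0.3 mm short of it, against a tolerance of 6 mm. The two cameras' readings differ by about 1 mm, which is within the calibration.
- **Hold:** the arm stayed still over the last 0.4 s checked. The wrist read about 7 N along the clamp, close to the 7.4 N expected from the spring. The squeeze was set to 100 N.
- **Box:** the lid top measured 0.055 m above the table, so the box is standing on the tray floor, about 4 mm from its centre along the tray and 2 mm across.
- **Not checked:** I did not re-measure the bystanders at the end. No move went near them, and the wrist force showed no unexpected contact.
- **Refused call:** the first move call was refused because its rows left out "tz". Nothing moved.

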